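# Snap the hub cap onto the cart wheel and keep it pressed

### The arm

A 6-joint arm with a two-finger parallel gripper is mounted at the origin on the work surface. World frame = base frame: x ahead of the robot, y to its left, z up, the work surface at z = 0. Lengths are in m, angles in rad, forces in N, time in s.
With the tool pointing down it reaches from about 0.225 to 0.725 m from the base axis. Payload 3.1 kg.
Tool frame: the origin (TCP) lies midway between the tips of the shut fingers; the grasp point (between the pads) lies 19 mm behind it; z points along the fingers, y is the line along which they close (so a half turn about z gives the same grasp; the last joint's range is limited). The gripper opens to 85 mm and grips with 20 to 120 N. Pads are 22 mm wide; open, the fingers measure 114 mm over their backs; the gripper's body (76 mm by 85 mm) begins 54 mm behind the grasp point. The pads swing forward as they close: fully open they stand 13 mm farther back than shut.
Start: joints at [1.056, 0.048, 0.099, 1.622, 0, 1.443], TCP at [0.198, 0.486, 0.231] pointing down, gripper open.
Joint ranges: [-2.91, 2.91], [-0.99, 1.94], [-1.21, 1.42], [-2.12, 2.29], [-1.49, 1.47], [-3.14, 3.14]. Speed limits (rad/s): [2.79, 2.79, 3.14, 3.14, 3.14, 3.14].

### API

Orientations are given as a unit quaternion [x, y, z, w].
In Python, from cell import robot gives the robot as it stands. Calls block until the motion is done:
- robot.move_to(position, orientation): joint-space move of the TCP to a pose.
- robot.move_linear(position, rot=None, speed=0.15, stop_force=None): straight line of the TCP; rot=None keeps the orientation; speed is the mean speed in m/s. With stop_force (N) it stops when the force on the tool has changed by that much, and returns True; else False.
- robot.goto_joints(angles): joint-space move.
- robot.open() and robot.gripper_close(): open the fingers fully, or close them until they stop; the grip force is fixed at half the most.
- robot.sleep(seconds).
- robot.inverse_kinematics(position, orientation): joint angles nearest the present ones, or None.
- robot.get_state(): the state.
- robot.capture(name): name is "side" or "top" or "wrist"; returns the picture (420x560x3 uint8, red, green, blue); there is no depth.
- robot.camera_info(name): a dict with "fx", "fy", "cx", "cy" (pixels), "k1" (the pictures are not rectified: a ray, as slopes to the right and down, at radius r is drawn at 1 + k1 r^2 times it, then the intrinsics apply), "view" (4x4, takes a point from world to camera coordinates). Camera axes: x right, y down, z forward; pixel columns grow to the right and rows downward; lengths in m; the calibration is good to about 2 mm. A picture is of the moment at which its call begins: read the wrist's pose just before it. camera_info takes no time and is no camera call; for the wrist camera it gives the pose at the moment of the call.
A pose or a line that the arm cannot do raises robot.PlanningError and nothing moves.
- robot.close_job(): hands the job in; it is judged then, once.
The state is a dict: "time": time; "q": joint angles; "joint_velocities": joint speeds; "effort": joint torques, N m; "eef_pos": TCP position; "tcp_rot": TCP orientation; "force": force on the tool from outside, world axes, zero at the start; "torque": the same for the moment, N m; "width": finger opening in m; "gripper_force": force on a finger pad.
Only numpy, scipy, OpenCV 4.12 (cv2) and the standard library are available. Lean on these libraries where they do the work, as an engineer would, in place of code of your own. Each camera call takes 0.05 s, during which the arm holds its last target. There are 200 camera calls.

### The job

First push the green carriage with the cart wheel along its rails, away from its start, until it drops into the station notch at the yellow block. Then fetch the red hub cap, set it on the wheel's axle stub and press it straight down until it clicks home, level on its seat; do not let up after the click, but keep pressing it firmly onto the rubber with the fingers, and finish like that, still holding it pressed down. Leave the other things on the bench where they are.

Things in the scene. Friction and masses are not known exactly. Their poses are not given: they have to be found in the camera images.
- jig: slide jig fixed to the bench: plywood board 335 x 130 x 12 mm with two aluminium rails. Origin under the board near its middle; x axis = rail direction in which the carriage is pushed to the station; y axis points to the side where the yellow notch block (24 x 30 mm, 32 mm high) stands at the station. Steel stops close both rail ends
- carriage (a joint): travel of the green carriage along the rails (m), 0 = rear stop, 0.150 = front stop; starts at 0 to 0.040, friction about 1 N. In the station notch it reads 0.110: a spring plunger in the yellow block drops between two brass pins. Passing a pin takes about 5 N, falling to 0 at its crest; crests at 0.102 and 0.118; between them it is pulled to 0.110 and held
- push_block (a point): centre of the top of the pale wooden push block on the rear of the carriage: 14 mm along the rail, 44 mm across, from 32 to 80 mm above the bench; 90 mm behind the axle, 33 mm free between it and the wheel. Push it from behind or grip it across its 14 mm. Axes as the jig's; moves with the carriage
- axle (a point): point on the upright axle at the top of the unpressed rubber seat, 74 mm above the bench; moves with the carriage. The white wheel, black-tyred, 100 mm across (32 to 64 mm above the bench), lies flat on the carriage. The steel stub above the seat: 16 mm thick up to 13 mm, then a 10 mm pilot pin with tapered tip up to 37 mm; four spring balls stand out to 24 mm across, 9 mm above the seat
- station (a point): point fixed on the jig where axle is when the carriage rests in the station notch; the plunger of the yellow block then stands between the two brass pins on the carriage's side
- seat: black rubber seat ring round the foot of the stub, 38 mm across; it gives like a spring, 4 N per mm, up to 3 mm. Origin at its top centre, z up. An unclicked cap rests on the balls, rim 13 mm above the seat; pressing takes up to about 8 N, then the balls jump in behind the lip (click, rim 5 mm above the seat), the force drops to nothing and the cap drops onto the seat
- cap: red plastic snap hub cap, an upside-down cup standing on its mouth on the bench: 36 mm outside diameter, 45 mm high, flat top, about 40 g; origin at the centre of its lower rim, z up. Inside: lip of 19 mm bore, 4 mm high, at the rim; groove of 28 mm bore up to 16 mm; then a 12.4 mm bore for the stub's pilot pin up to 41 mm. Pressed by its sides it can slip or tilt in the fingers
- bushing: brass ring, bystander: 38 mm outside, 22 mm bore, 20 mm high, standing on the bench; origin at its underside centre
- grease_tin: small blue jar with steel lid, bystander: 48 mm across, 42 mm high; origin at its underside centre
- screwdriver: yellow-handled screwdriver lying on the bench, bystander: 200 mm long; origin at its middle, x along it to the tip
- wrench: steel wrench lying on the bench, bystander: 180 mm long; origin at its middle, x along it
- spray_can: upright spray can, bystander: 54 mm across, 190 mm high; origin at its underside centre
- paint_tin: paint tin, bystander: 100 mm across, 110 mm high; origin at its underside centre
- spare_wheel: second cart wheel (no axle stub) lying flat on the bench, bystander: 100 mm across, 34 mm high; origin at its underside centre
Not all that is in view belongs to the job. Of the things like the cap, leave any that is pink; of the rest the larger one is meant.

How it is judged:
By the outcome, as a careful person would: the job done as asked, in the order asked, and still so for the second after the job is handed in, while the arm keeps its last pose, push and grip.
It also fails if it takes over 72 s, if anything falls off the work surface, if the arm or the gripper's body presses on something with over 40 N, if the wrist force passes 120 N, or if a joint passes its speed limit or range.

## Working session

There is one attempt and no reset: what is moved stays moved. The work goes in short steps, each a Python script; the robot and the scene stay as the last script left them, time stands still between calls to the robot, and variables do not carry over. Pictures are saved under pics/ and viewed, at most 10 in all, crops included, and the job is handed in when it is done.

```bash
mkdir -p pics; ls; python3 - <<'E'
from cell import robot
import cv2,numpy as np
for n in("side","top"):
    im=robot.capture(n); cv2.imwrite(f"pics/{n}0.png",im[:,:,::-1]); i=robot.camera_info(n); print(n,{k:np.round(v,3).tolist() for k,v in i.items()})
a=[cv2.imread(f"pics/{n}0.png") for n in("side","top")]
s=robot.get_state(); print(s)
E
```

```text
pics
side {'fx': 407.897, 'fy': 407.897, 'cx': 273.8, 'cy': 204.844, 'k1': -0.001, 'view': [[-0.924, -0.383, -0.011, 0.498], [-0.244, 0.61, -0.754, 0.19], [0.295, -0.694, -0.656, 0.988], [0.0, 0.0, 0.0, 1.0]]}
top {'fx': 391.608, 'fy': 391.608, 'cx': 278.43, 'cy': 217.173, 'k1': 0.005, 'view': [[-0.067, -0.998, -0.001, 0.025], [-0.975, 0.066, -0.211, 0.528], [0.211, -0.013, -0.977, 1.11], [0.0, 0.0, 0.0, 1.0]]}
{'time': 0.1, 'q': array([1.05615683e+00, 4.86762918e-02, 9.77209830e-02, 1.62202497e+00,
       3.21977522e-05, 1.44297652e+00]), 'joint_velocities': array([-0.00010704, -0.000432  ,  0.00473952,  0.00148569, -0.00037552,
        0.00235481]), 'effort': array([ 2.93196375e-03, -3.39852333e+01,  3.20934999e+01,  1.58369739e-02,
       -9.59488625e-05, -5.56691802e-06]), 'eef_pos': array([0.19778128, 0.48570222, 0.23021764]), 'tcp_rot': array([ 1.92206177e-01,  9.81353959e-01, -1.03103779e-03, -3.60049371e-04]), 'force': array([ 0.88741698,  0.58773716, -0.8007623 ]), 'torque': array([ 0.05061336,  0.02121362, -0.0593506 ]), 'gripper_force': 0.0, 'width': 0.08561150409978308}
```

View pics/top0.png

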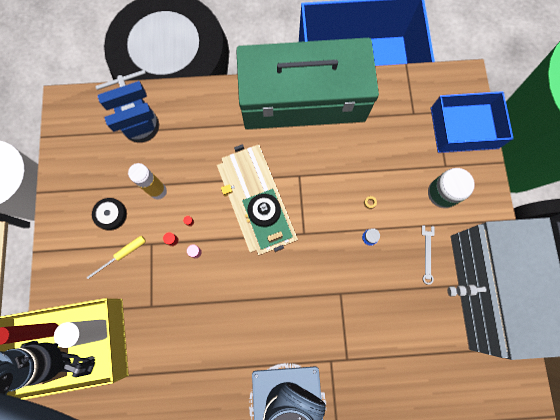

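View pics/side0.png

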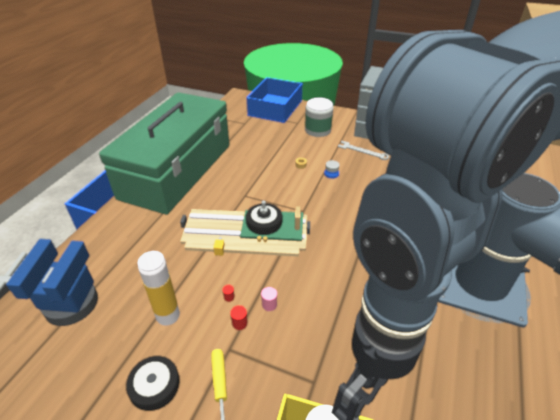

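The top view shows the jig (board centre ~(258,198)), yellow block at (227,189), wheel/axle at (264,208) and push block at (275,237). The larger red cap is at (169,239), with the small red one at (188,220), the pink one at (193,251) and the screwdriver handle end at (144,240). The side view agrees: larger red cap at (239,318), axle at (263,207), push block at (298,217).

```bash
cat > h.py <<'E'
from cell import robot
import cv2,numpy as np
from scipy.spatial.transform import Rotation as R
def grab(n,name=None):
    i=robot.camera_info(n); im=robot.capture(n)
    if name: cv2.imwrite(f"pics/{name}.png",im[:,:,::-1])
    return im,i
def ray(i,uv):
    d=np.array([(uv[0]-i["cx"])/i["fx"],(uv[1]-i["cy"])/i["fy"]]); s=d.copy()
    for _ in range(5): s=d/(1+i["k1"]*(s@s))
    V=np.array(i["view"]); return -V[:3,:3].T@V[:3,3], V[:3,:3].T@np.r_[s,1]
def onplane(i,uv,z):
    o,d=ray(i,uv); return o+d*(z-o[2])/d[2]
def cross(r1,r2):
    A=np.c_[r1[1],-r2[1]]; t=np.linalg.lstsq(A,r2[0]-r1[0],rcond=None)[0]
    a=r1[0]+t[0]*r1[1]; b=r2[0]+t[1]*r2[1]; return (a+b)/2,np.linalg.norm(a-b)
def project(i,p):
    V=np.array(i["view"]); c=V[:3,:3]@p+V[:3,3]; s=c[:2]/c[2]; s=s*(1+i["k1"]*(s@s)); return np.array([s[0]*i["fx"]+i["cx"],s[1]*i["fy"]+i["cy"]])
def blobs(im,lo,hi,amin=20):
    m=cv2.inRange(cv2.cvtColor(im,cv2.COLOR_RGB2HSV),lo,hi)
    n,_,st,c=cv2.connectedComponentsWithStats(m)
    return [(c[k].round(1),st[k].tolist()) for k in range(1,n) if st[k,4]>=amin]
def down(yaw): # tool y axis at world angle yaw(mod pi), z down
    c,s=np.cos(yaw),np.sin(yaw); y=np.array([c,s,0]); z=np.array([0,0,-1.]); return R.from_matrix(np.c_[np.cross(y,z),y,z]).as_quat()
E
python3 - <<'E'
from h import *
np.set_printoptions(precision=4,suppress=True)
for n in("side","top"):
    im=cv2.imread(f"pics/{n}0.png")[:,:,::-1]; i=robot.camera_info(n)
    print(n,'red',[(b,onplane(i,b[0],.0225)) for b in blobs(im,(0,200,110),(6,255,255)) ])
    print(n,'yel',[(b,onplane(i,b[0],.032)) for b in blobs(im,(22,180,140),(30,255,255)) if b[1][4]<300])
it=robot.camera_info("top"); is_=robot.camera_info("side")
for a,b in [((264,208),(263,207)),((275,237),(298,213)),((169,238),(239,316))]: print(cross(ray(it,a),ray(is_,b)))
w=robot.camera_info("wrist"); o,d=ray(w,(280,210)); s=robot.get_state()
T=R.from_quat(s["tcp_rot"]); print("cam in tool",T.inv().apply(o-s["eef_pos"]),T.inv().apply(d),"camx in tool",T.inv().apply(np.array(w["view"])[0,:3]),w["fx"],T.as_matrix())
E
```

```text
side red []
side yel [((array([218.3, 250.3]), [216, 248, 6, 6, 24]), array([0.6223, 0.1658, 0.032 ])), ((array([156. , 302.2]), [149, 290, 15, 24, 125]), array([0.6772, 0.358 , 0.032 ]))]
top red []
top yel []
(array([0.5536, 0.0303, 0.0893]), np.float64(0.004664013111007494))
(array([0.4669, 0.0035, 0.0754]), np.float64(0.0013640506822847126))
(array([0.4895, 0.3209, 0.0332]), np.float64(0.0038144400087278935))
cam in tool [ 0.0697 -0.0002 -0.1432] [-0.2647  0.0057  0.9644] camx in tool [-0.0002  1.      0.0008] 332.35511200886 [[-0.9261  0.3772 -0.0011]
 [ 0.3772  0.9261 -0.0019]
 [ 0.0003 -0.0022 -1.    ]]
```

```bash
python3 - <<'E'
from h import *
np.set_printoptions(precision=4,suppress=True)
q=down(np.pi/2+.3)
robot.move_to([.49,.32,.2],q); robot.sleep(.3); im,i=grab("wrist","w_cap"); print(i["view"].round(4).tolist())
robot.move_to([.50,.015,.25],q); robot.sleep(.3); im,i=grab("wrist","w_jig"); print(i["view"].round(4).tolist()); s=robot.get_state(); print(s["time"],s["eef_pos"],s["force"],s["q"])
E
```

```text
[[-0.2966, 0.955, -0.0013, -0.1602], [0.9175, 0.2854, 0.2769, -0.5686], [0.2648, 0.0809, -0.9609, 0.1938], [0.0, 0.0, 0.0, 1.0]]
[[-0.2968, 0.9549, -0.0012, 0.1342], [0.9177, 0.2856, 0.2762, -0.5048], [0.264, 0.0809, -0.9611, 0.2636], [0.0, 0.0, 0.0, 1.0]]
3.2583 [0.5    0.0157 0.2498] [0.0059 0.2167 0.0838] [-0.1028 -0.0105  0.0767  1.6584  0.0001 -0.4041]
```

View pics/w_cap.png

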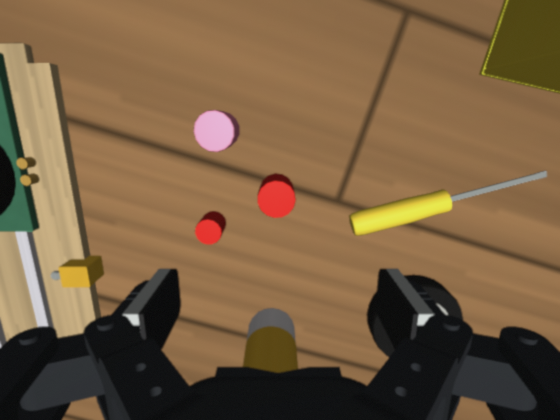

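View pics/w_jig.png

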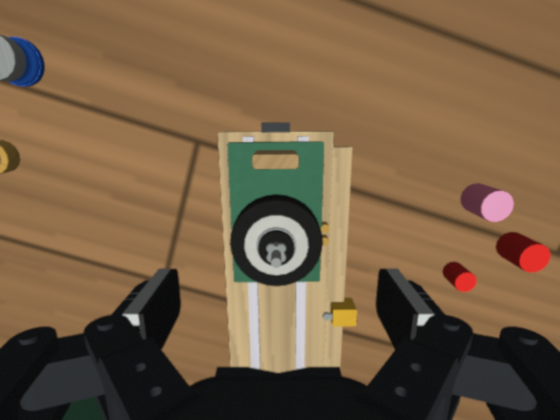

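The cap view has the red cap's top at (277,196), the small red one at (210,230), the pink one at (215,131) and the screwdriver handle from (352,225). The jig view has the push block top at (275,161), the stub base near (276,243) with its tip around (277,262), the brass pins at (324,233) and the yellow block and plunger at (340,315).

```bash
cat > an.py <<'E'
from h import *
np.set_printoptions(precision=4,suppress=True)
VJ=[[-0.2968, 0.9549, -0.0012, 0.1342], [0.9177, 0.2856, 0.2762, -0.5048], [0.264, 0.0809, -0.9611, 0.2636], [0.0, 0.0, 0.0, 1.0]]
VC=[[-0.2966, 0.955, -0.0013, -0.1602], [0.9175, 0.2854, 0.2769, -0.5686], [0.2648, 0.0809, -0.9609, 0.1938], [0.0, 0.0, 0.0, 1.0]]
ij=dict(robot.camera_info("wrist")); ic=dict(ij); ij["view"]=VJ; ic["view"]=VC
E
python3 - <<'E'
from an import *
im=cv2.imread("pics/w_jig.png")[:,:,::-1]; hsv=cv2.cvtColor(im,cv2.COLOR_RGB2HSV)
g=cv2.inRange(hsv,(65,80,40),(90,255,200)); g[300:]=0; g[:,:200]=0;g[:,350:]=0
L=[];Rr=[];
for v in list(range(150,195,2))+list(range(270,280,2)):
    x=np.nonzero(g[v])[0]; L.append(onplane(ij,(x[0]-.5,v),.032)); Rr.append(onplane(ij,(x[-1]+.5,v),.032))
for E in(L,Rr):
    E=np.array(E)[:,:2]; p=np.polyfit(E[:,0],E[:,1],1); print("edge yaw",np.arctan(p[0]),np.std(E[:,1]-np.polyval(p,E[:,0])))
print("width",np.linalg.norm(np.array(L)-Rr,axis=1)[[0,10,-1]])
print(np.nonzero(g[:,240])[0][[0,-1]])
b=im[145:177,244:306]; m=cv2.inRange(cv2.cvtColor(b,cv2.COLOR_RGB2HSV),(10,60,120),(28,255,255))
ys,xs=np.nonzero(m); print("block px",xs.min()+244,xs.max()+244,ys.min()+145,ys.max()+145)
print([ (b_,) for b_ in blobs(im,(18,180,120),(30,255,255))])
c=cv2.imread("pics/w_jig.png")[130:340,215:375]; c1=cv2.resize(c,None,fx=2.8,fy=2.8,interpolation=cv2.INTER_CUBIC)
cv2.imwrite("pics/crop1.png",c1)
imc=cv2.imread("pics/w_cap.png")[:,:,::-1]
for b in blobs(imc,(0,200,100),(6,255,255))+blobs(imc,(174,200,100),(180,255,255)): print("cap",b,onplane(ic,b[0],.045))
E
```

```text
edge yaw 0.31019617096105534 0.0003591833756560783
edge yaw 0.30507959219728736 0.0002753870029912735
width [0.1007 0.1001 0.1005]
[143 280]
block px 252 298 154 168
[((array([344.3, 316.7]), [333, 309, 23, 17, 370]),)]
cap (array([276.2, 184.4]), [259, 180, 34, 15, 90]) [0.4784 0.3149 0.045 ]
cap (array([277.9, 208.6]), [261, 195, 33, 22, 286]) [0.4998 0.3231 0.045 ]
cap (array([208.3, 230.8]), [196, 219, 26, 24, 467]) [0.5402 0.2665 0.045 ]
```

View pics/crop1.png

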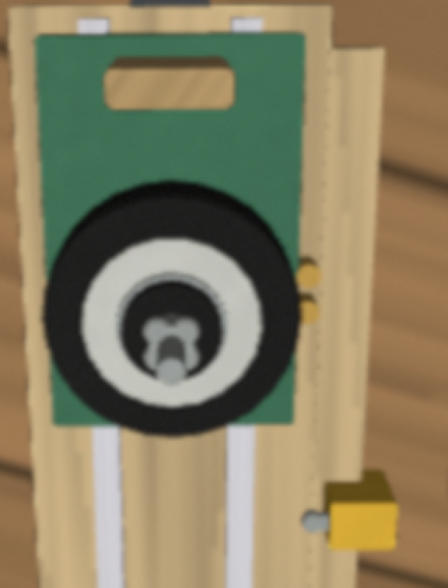

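The crop shows the pin tip at pixel (276,263), the push block top centred at (275.5,162), the pin gap at (325,234.6) and the plunger at (327.5,315.7). The carriage edges are 100.4 mm apart, yaw about 0.308.

```bash
python3 - <<'E'
from an import *
ex=np.array([np.cos(.3076),np.sin(.3076),0]); ey=np.array([-ex[1],ex[0],0])
ax=onplane(ij,(276.1,262.3),.110); pb=onplane(ij,(275.5,161.6),.080)
print("axle",ax,"block",pb,"d",(ax-pb)@ex,(ax-pb)@ey)
print("block l/r",np.linalg.norm(onplane(ij,(252,161),.08)-onplane(ij,(299,161),.08)), np.linalg.norm(onplane(ij,(275,154.3),.08)-onplane(ij,(275,169.3),.08)))
for z in(.02,.025,.03):
    a=onplane(ij,(325,234.6),z); b=onplane(ij,(327.5,315.7),z); print(z,(b-a)@ex,(b-a)@ey,(b-ax)@ex)
imc=cv2.imread("pics/w_cap.png")[:,:,::-1]
h=cv2.cvtColor(imc,cv2.COLOR_RGB2HSV); m=((h[...,0]<8)|(h[...,0]>172))&(h[...,1]>190)
m=m.astype(np.uint8); m[:,:240]=0; m[:,320:]=0; m[260:]=0; c=max(cv2.findContours(m,0,2)[0],key=cv2.contourArea); print(cv2.boundingRect(c))
bright=m&(h[...,2]>200); print(h[185:215:3,277].tolist())
E
python3 - <<'E'
import sys; sys.path.insert(0,'.')
E
```

```text
axle [0.5557 0.0307 0.11  ] block [0.471  0.0037 0.08  ] d 0.08893017402741947 6.633042600517314e-05
block l/r 0.04402565419172078 0.014000096521711934
0.02 0.11008584047075583 0.006885786783743904 0.11520174672607336
0.025 0.10860989289684526 0.006793467369598813 0.11194969163581804
0.03 0.10713394532293469 0.0067011479554537085 0.10869763654556273
(258, 174, 37, 43)
[[1, 194, 230], [1, 195, 230], [1, 196, 230], [1, 196, 230], [1, 195, 230], [1, 197, 230], [1, 198, 230], [1, 200, 230], [1, 200, 230], [1, 201, 230]]
```

```bash
cat >> an.py <<'E'
yaw=.3076; ex=np.array([np.cos(yaw),np.sin(yaw),0]); ey=np.array([-ex[1],ex[0],0]); Q=down(np.pi/2+yaw)
ax=np.array([.5557,.0307,.074]); pb=np.array([.471,.0037,.08])
E
python3 - <<'E'
from an import *
robot.gripper_close()
p=pb-ex*.045; p[2]=.15; robot.move_to(p,Q)
p[2]=.055; robot.move_linear(p,speed=.15); robot.sleep(.2)
f0=robot.get_state()["force"]; print(f0)
e=p+ex*.06; hit=robot.move_linear(e,speed=.02,stop_force=1.5)
s=robot.get_state(); c=(s["eef_pos"]-pb)@ex; print(hit,"contact at",c,s["force"]-f0)
if hit and -.025<c<-.012:
    base=s["eef_pos"]; 
    t=pb+ex*(c+.088); t[2]=.055
    robot.move_linear(t,speed=.04); log=[]
    for k in range(20):
        t=t+ex*.001; robot.move_linear(t,speed=.01); s=robot.get_state()
        f=(s["force"]-f0)@ex; log.append((round(((s["eef_pos"]-pb)@ex-c)*1000,1),round(f,1)))
        if len(log)>3 and min(l[1] for l in log[:-1])<-3 and f>-.7: break
    print(log)
im,i=grab("top","top1"); print(robot.get_state()["time"])
E
```

```text
[-0.1128 -0.3937 -0.1599]
False contact at 0.014973402515324351 [-1.4124  0.9872 -0.576 ]
8.775
```

The 1 N push stayed below the stop threshold, so the carriage is already moving (about 33 mm). I'll continue from here.

```bash
python3 - <<'E'
from an import *
c=-.018; f0=np.array([-.11,-.39,-.16])
t=pb+ex*(c+.092); t[2]=.055
robot.move_linear(t,speed=.04); log=[]
for k in range(20):
    t=t+ex*.001; robot.move_linear(t,speed=.01); s=robot.get_state()
    f=(s["force"]-f0)@ex; log.append((round(((s["eef_pos"]-pb)@ex-c)*1000,1),round(f,1)))
    if len(log)>3 and min(l[1] for l in log[:-1])<-3 and f>-.7: break
print(log)
b=t-ex*.05; robot.move_linear(b,speed=.1); b[2]=.25; robot.move_linear(b,speed=.2)
b=pb+ex*(.109+.03); b[2]=.25
robot.open(); robot.move_to(b,Q); robot.sleep(.3)
im,i=grab("wrist","w_jig2"); print(i["view"].round(4).tolist(),robot.get_state()["time"])
cv2.imwrite("pics/crop2.png",cv2.resize(im[110:330,205:385,::-1],None,fx=2.7,fy=2.7,interpolation=cv2.INTER_CUBIC))
E
```

```text
[(np.float64(93.1), np.float64(0.0)), (np.float64(93.8), np.float64(-1.6)), (np.float64(94.1), np.float64(-5.5)), (np.float64(95.3), np.float64(-4.7)), (np.float64(96.6), np.float64(-5.4)), (np.float64(98.0), np.float64(-4.3)), (np.float64(99.6), np.float64(-2.6)), (np.float64(100.8), np.float64(-0.1))]
[[-0.3021, 0.9533, -0.0018, 0.1399], [0.9157, 0.2907, 0.2775, -0.6074], [0.265, 0.0821, -0.9607, 0.2344], [0.0, 0.0, 0.0, 1.0]] 15.8167
```

View pics/crop2.png

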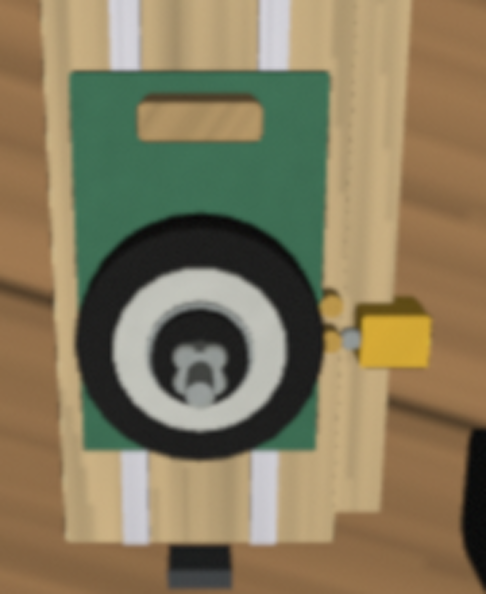

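The plunger (350,340) is level with the front pin (331,340) in crop coordinates, not in the gap (331,322). The carriage stands right on the first crest, so it needs a few more millimetres.

```bash
python3 - <<'E'
from an import *
c=-.018
robot.gripper_close()
b=pb+ex*(c+.101-.03); b[2]=.15; robot.move_to(b,Q)
b[2]=.055; robot.move_linear(b,speed=.2); robot.sleep(.15); f0=robot.get_state()["force"]
t=pb+ex*(c+.099); t[2]=.055; robot.move_linear(t,speed=.06); log=[]
for k in range(6):
    t=t+ex*.001; robot.move_linear(t,speed=.01); s=robot.get_state()
    log.append((round(((s["eef_pos"]-pb)@ex-c)*1000,1),round((s["force"]-f0)@ex,1)))
print(log)
b=t-ex*.04; robot.move_linear(b,speed=.15); b[2]=.2; robot.move_linear(b,speed=.25)
b=pb+ex*(.109+.03); b[2]=.25
robot.open(); robot.move_to(b,Q); robot.sleep(.3)
im,i=grab("wrist","w_jig3"); print(i["view"].round(4).tolist(),robot.get_state()["time"])
cv2.imwrite("pics/crop3.png",cv2.resize(im[110:330,205:385,::-1],None,fx=2.7,fy=2.7,interpolation=cv2.INTER_CUBIC))
E
```

```text
[(np.float64(99.8), np.float64(-1.1)), (np.float64(101.0), np.float64(-1.2)), (np.float64(102.1), np.float64(-0.5)), (np.float64(103.1), np.float64(0.1)), (np.float64(104.1), np.float64(0.3)), (np.float64(105.1), np.float64(-0.9))]
[[-0.3021, 0.9533, -0.0012, 0.1396], [0.9162, 0.2907, 0.2757, -0.6066], [0.2631, 0.0822, -0.9613, 0.2347], [0.0, 0.0, 0.0, 1.0]] 22.85
```

View pics/crop3.png

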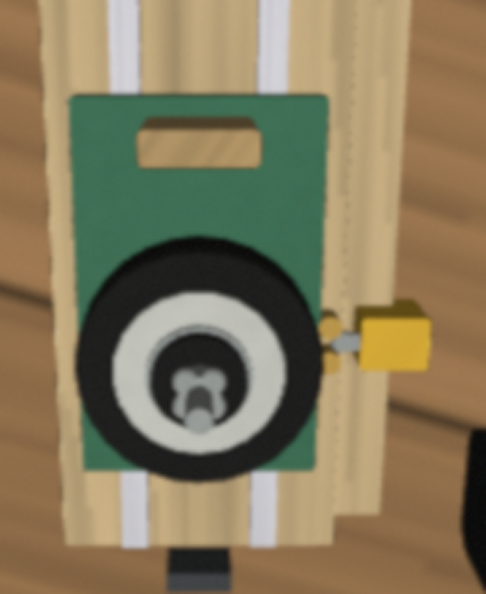

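The plunger (348,342) now stands in the gap between the pins (330,328) and (330,362), so the carriage is in the station notch. The pin tip is at crop (199,420), which is image (278.7,265.6). Next I measure the cap top and grasp it.

```bash
cat >> an.py <<'E'
VS=[[-0.3021, 0.9533, -0.0012, 0.1396], [0.9162, 0.2907, 0.2757, -0.6066], [0.2631, 0.0822, -0.9613, 0.2347], [0.0, 0.0, 0.0, 1.0]]
i3=dict(ij); i3["view"]=VS; st=onplane(i3,(278.7,265.1),.110); G=down(.137+np.pi)
E
python3 - <<'E'
from an import *
print("station",st,"travel",(st-ax)@ex,(st-ax)@ey)
h=cv2.cvtColor(cv2.imread("pics/w_cap.png"),cv2.COLOR_BGR2HSV)
m=(((h[...,0]<8)|(h[...,0]>172))&(h[...,1]>150)&(h[...,2]>215)).astype(np.uint8); m[:,:240]=0; m[:,320:]=0; m[260:]=0
c=max(cv2.findContours(m,0,2)[0],key=cv2.contourArea); (u,v),(w,hh),a=cv2.fitEllipse(c); print((u,v),(w,hh),cv2.boundingRect(c))
cap=onplane(ic,(u,v),.045); d=np.linalg.norm(onplane(ic,(u-w/2,v),.045)-onplane(ic,(u+w/2,v),.045)); print(cap,d)
if abs(d-.036)<.0025 and abs((st-ax)@ex-.109)<.003:
    np.save("cap.npy",cap)
    p=cap.copy(); p[2]=.12; robot.move_to(p,G); p[2]=.015; 
    robot.sleep(.1); hit=robot.move_linear(p,speed=.12,stop_force=5); print("hit",hit)
    if not hit:
        robot.gripper_close(); s=robot.get_state(); print(s["width"],s["gripper_force"],s["force"],s["eef_pos"])
        p[2]=.16; robot.move_linear(p,speed=.2); s=robot.get_state(); print(s["width"],s["gripper_force"],s["time"],s["q"])
E
```

```text
station [0.66   0.0637 0.11  ] travel 0.10941724023334269 -0.00014426387362118684
(276.0690612792969, 199.00076293945312) (34.49752426147461, 35.19755554199219) (258, 182, 37, 35)
[0.4915 0.3188 0.045 ] 0.031817771096548896
```

The ellipse sits on inner pixel edges. The bounding width of 37 px gives about 34.5 mm, which is close enough to 36 mm, and the small cap measures only about 25 mm. The centre is consistent, so I proceed.

```bash
python3 - <<'E'
from an import *
cap=onplane(ic,(276.3,199.2),.045); np.save("cap.npy",cap); print(cap)
p=cap.copy(); p[2]=.12; robot.move_to(p,G); p[2]=.015
robot.sleep(.1); hit=robot.move_linear(p,speed=.12,stop_force=5); print("hit",hit)
if not hit:
    robot.gripper_close(); s=robot.get_state(); print(s["width"],s["gripper_force"],s["force"],s["eef_pos"])
    p[2]=.17; robot.move_linear(p,speed=.2); s=robot.get_state(); print(s["width"],s["gripper_force"],s["time"],s["q"])
    p=st.copy(); p[2]=.17; robot.move_to(p,G); robot.sleep(.2); s=robot.get_state(); print(s["width"],s["eef_pos"],s["force"],s["time"])
    im,i=grab("wrist","w_held"); a,_=grab("side","s_held"); print(i["view"].round(4).tolist())
    cv2.imwrite("pics/v4.png",np.hstack([im[100:,120:520],cv2.resize(a[120:270,190:340],(320,320))])[:,:,::-1])
E
```

```text
[0.4916 0.319  0.045 ]
hit False
0.034589211776669196 59.923044665411 [0.0955 0.3821 2.8643] [0.4923 0.3194 0.0158]
0.03440304147193942 59.62285019690171 26.65 [ 0.4612  0.2028  0.1437  1.5147  0.     -1.2466]
0.034558235708363735 [0.6596 0.0655 0.1703] [-0.6045 -0.063  -1.2538] 28.0167
[[-0.9903, -0.1388, -0.001, 0.6629], [-0.1337, 0.9521, 0.275, 0.0074], [-0.0372, 0.2724, -0.9615, 0.3275], [0.0, 0.0, 0.0, 1.0]]
```

View pics/v4.png

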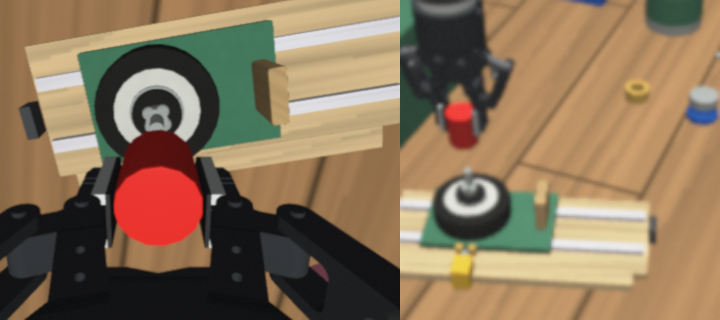

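The cap is held upright between the pads with its top at image pixel (278,306), over the stub at about (277,215). The side view shows it level.

```bash
python3 - <<'E'
from an import *
V=[[-0.9903, -0.1388, -0.001, 0.6629], [-0.1337, 0.9521, 0.275, 0.0074], [-0.0372, 0.2724, -0.9615, 0.3275], [0.0, 0.0, 0.0, 1.0]]
i=dict(ij); i["view"]=V
im=cv2.imread("pics/w_held.png"); h=cv2.cvtColor(im,cv2.COLOR_BGR2HSV)
m=(((h[...,0]<8)|(h[...,0]>172))&(h[...,1]>150)&(h[...,2]>215)).astype(np.uint8); m[:,:200]=0;m[:,350:]=0
c=max(cv2.findContours(m,0,2)[0],key=cv2.contourArea); e=cv2.fitEllipse(c); print(e,cv2.boundingRect(c))
u,v=e[0]; z=.2003; cp=onplane(i,(u,v),z); T=np.array([.6596,.0655,.1703]); print("cap",cp,"dia",np.linalg.norm(onplane(i,(u-e[1][0]/2,v),z)-onplane(i,(u+e[1][0]/2,v),z)))
print("cap-TCP in tool",R.from_quat(G).inv().apply(cp-T))
s=robot.get_state(); print(s["eef_pos"],st,s["joint_velocities"].round(4))
g=h[190:235,250:305]; tip=np.argwhere((g[...,1]<40)&(g[...,2]>140)); print(project(i,np.array([st[0],st[1],.111])))
cap=np.load("cap.npy")
E
```

```text
((277.8643493652344, 306.17547607421875), (76.9881362915039, 86.74077606201172), 90.97650146484375) (235, 267, 87, 79)
cap [0.6602 0.0642 0.2003] dia 0.029645325640260362
cap-TCP in tool [ 0.0013 -0.0004 -0.03  ]
[0.6598 0.065  0.1703] [0.66   0.0637 0.11  ] [-0.0087  0.0016  0.0015 -0.0022  0.0007 -0.0003]
[278.3555 230.4336]
```

```bash
python3 - <<'E'
from an import *
p=st.copy(); p[2]=.118; robot.move_linear(p,speed=.1); robot.sleep(.2)
s=robot.get_state(); print(s["eef_pos"],s["force"]); f0=s["force"]
p[2]=.100; hit=robot.move_linear(p,speed=.02,stop_force=3); s=robot.get_state(); print(hit,s["eef_pos"],s["force"]-f0,s["torque"],s["time"])
a,_=grab("side","s_on")
E
```

```text
[0.6608 0.0637 0.1194] [-0.3248  0.2334 -0.5506]
True [0.6603 0.0639 0.1023] [1.9627 0.1616 2.9924] [ 0.0429 -0.3184  0.0346] 29.7083
```

Contact came at rim height 0.0865, the expected ball height of 0.087. I'll release, rise, close the fingers and check from the pictures.

```bash
python3 - <<'E'
from an import *
robot.open(); s=robot.get_state(); p=s["eef_pos"].copy(); p[2]=.165; robot.move_linear(p,speed=.15)
robot.gripper_close(); robot.sleep(.2)
im,i=grab("wrist","w_on"); a,_=grab("side","s_on2"); t,it=grab("top"); s=robot.get_state(); print(s["time"],s["eef_pos"],s["force"],s["width"])
h=cv2.cvtColor(im,cv2.COLOR_RGB2HSV); m=(((h[...,0]<8)|(h[...,0]>172))&(h[...,1]>150)&(h[...,2]>215)).astype(np.uint8)
c=max(cv2.findContours(m,0,2)[0],key=cv2.contourArea); e=cv2.fitEllipse(c); print(e,onplane(i,e[0],.132))
cv2.imwrite("pics/v5.png",np.hstack([im[100:,120:520],cv2.resize(a[120:270,190:340],(320,320),interpolation=cv2.INTER_CUBIC)])[:,:,::-1])
E
```

```text
32.0083 [0.6591 0.0637 0.165 ] [-0.8408  0.4137  0.4888] 2.85880622806031e-05
((278.34954833984375, 243.94741821289062), (49.061161041259766, 58.741172790527344), 91.44951629638672) [0.6595 0.0611 0.132 ]
```

View pics/v5.png

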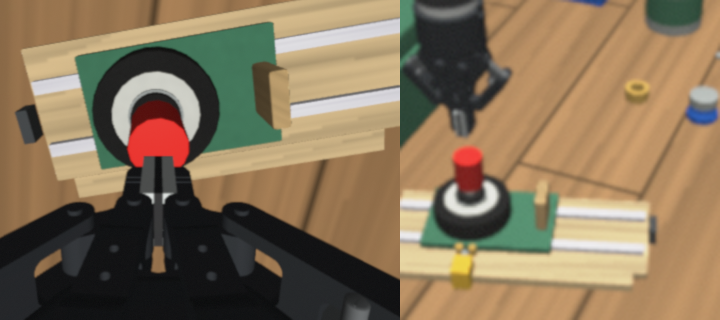

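The cap stands upright on the balls (side view, about (467,170)) with the shut fingers over its top. I'll press from above in small steps, through the click, without backing off.

```bash
python3 - <<'E'
from an import *
p=st.copy(); p[2]=.137; robot.move_linear(p,speed=.08); robot.sleep(.2)
f0=robot.get_state()["force"]; log=[]; ok=False
while p[2]>.105:
    p[2]-=.0008; robot.move_linear(p,speed=.015); s=robot.get_state(); f=s["force"]-f0
    log.append((round(s["eef_pos"][2]*1e3,1),round(f[2],1),round(float(np.hypot(*f[:2])),1)))
    if f[2]>11 and s["eef_pos"][2]<.1195: ok=True; break
    if f[2]>25: break
for l in log: print(*l,end=" | ")
robot.sleep(.5); s=robot.get_state(); print(ok,p[2],s["eef_pos"],s["force"]-f0,s["time"])
a,_=grab("side","s_fin"); im,_=grab("wrist","w_fin")
cv2.imwrite("pics/v6.png",np.hstack([im[100:,120:520],cv2.resize(a[120:270,190:340],(320,320),interpolation=cv2.INTER_CUBIC)])[:,:,::-1])
E
```

```text
136.4 1.0 0.4 | 135.3 0.4 1.8 | 134.5 -0.5 0.6 | 133.7 -0.0 0.4 | 132.9 0.1 0.4 | 132.3 1.4 0.8 | 132.0 2.6 0.3 | 131.6 4.6 1.1 | 131.0 5.0 0.6 | 130.5 4.7 0.5 | 130.2 7.7 0.9 | 129.6 7.8 1.3 | 128.1 5.2 0.5 | 124.4 -0.7 1.1 | 123.8 0.0 0.9 | 124.0 0.6 1.2 | 123.4 -0.7 0.7 | 122.6 0.6 0.5 | 121.7 -0.3 1.2 | 120.9 -0.0 1.0 | 120.1 0.7 0.2 | 119.3 -0.0 1.5 | 118.9 1.4 1.5 | 118.4 3.1 1.3 | 117.8 5.0 1.7 | 117.4 5.8 1.6 | 117.1 7.8 1.8 | 116.8 8.6 2.1 | 116.5 9.7 3.2 | 116.4 10.9 1.9 | 116.3 13.6 3.4 | True 0.11220000000000016 [0.6611 0.0639 0.1163] [-2.7593  0.1107 14.044 ] 40.9583
```

View pics/v6.png

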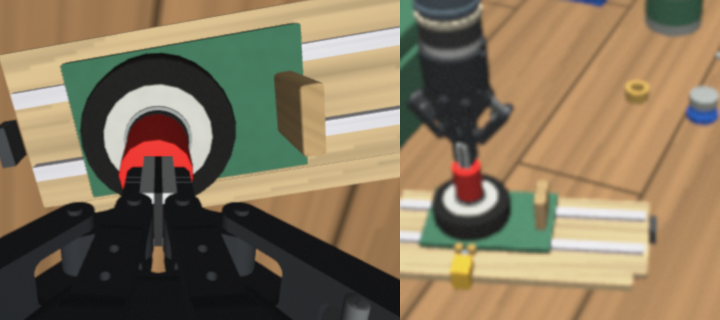

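The cap sits upright and low on the seat. It clicked at about 7.8 N, met the rubber at 0.119 m and is now held with about 14 N, and the carriage is still in the notch. Handing in.

```bash
python3 -c "
from cell import robot
print(robot.get_state()['force'],robot.close_job())"
```

```text
the job is handed in; nothing more can be done
[-2.97795765  0.60942253 14.18606835] None
```

The job is handed in at about 41 s: the carriage is in the station notch, and the red hub cap clicked home and is still held down on the rubber by the shut fingers at about 14 N.

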